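# Stop the jar polisher and set its canister out on the tray

## Task

The polishing run is over. First push the polisher's speed knob fully anticlockwise (seen from above) to its OFF stop; only then swing the clamp arm clear of the canister, lift the canister out and set it gently down, upright, on the flat bottom of the steel tray beside the canister already there. Leave that canister and everything else on the desk where it is.

Things in the scene. Friction and masses are not known exactly. Their poses are not given: they have to be found in the camera images.
- polisher: Jar polisher, a light grey machine fixed to the desk, 130 (x) by 220 (y) mm. Origin under its centre, x to its back, y to its left. Left half: low platform (top 34 mm up) with a rubber collar (inner radius 33, outer 39, 7 mm high) round the canister's foot and a clamp post (radius 6) behind. Right half: control pod (x -59..59, y -100..-10, flat deck 62 mm up) with the speed knob.
- speed_knob (a joint): Turn of the speed knob in rad, clockwise from above: 0 = OFF stop (fully anticlockwise), 4.71 = full speed stop. At value v the pointer points 135 degrees minus v anticlockwise from the polisher's x axis (at OFF: to its front left). It stays where it is left. A steel stop lug on the deck, 13 mm high, stands just beyond the pointer at either end.
- knob_axis (a point): Top of the knob's vertical axis, 27 mm above the pod's deck. Black pointer knob: round skirt of radius 26 mm, 7 mm high; hub of radius 16 mm; one long straight pointer with a white line, 13 to 14 mm wide, reaching 44 mm from the axis, its flanks 8 to 25 mm above the deck; a short tail reaches 20 mm the other way.
- knob_tip (a point): End of the knob's pointer, 44 mm from the axis, 16 mm above the pod's deck.
- clamp (a joint): Swing of the clamp arm in rad about its vertical post, clockwise from above: 0 = over the canister (stop), 2.1 = swung right back (stop). The arm leaves the canister's lid free from about 0.9. It stays where it is left. It swings towards the polisher's left, then back.
- clamp_pivot (a point): Point on the vertical axis of the clamp post, 127 mm above the desk, 53 mm behind the canister's axis.
- clamp_handle (a point): Top centre of the clamp arm's upright black handle at its free end, 53 mm from the pivot (over the canister's lid at first), 151 mm above the desk. The handle is round, radius 8 to 10 mm, 28 mm tall. Under it are the steel arm (16 mm wide, 6 mm thick, top 123 mm up) and a rubber pad 2.5 mm above the lid: the canister cannot be lifted while they are there.
- canister: Steel canister with a black ribbed lid, standing on the polisher: 78 mm tall, body radius 28 mm, lid (top 20 mm) radius 30 mm, 0.2 to 0.45 kg. Origin: centre of its underside, z up along its axis.
- seat (a point): Centre of the canister's place on the polisher's platform, at the platform's top (34 mm above the desk), inside the rubber collar.
- tray: Shallow steel tray fixed to the desk, 125 (x) by 215 (y) mm outside, 14 mm high, walls 4 mm. Origin under its centre; y is its long direction.
- tray_floor (a point): Centre of the tray's flat inner bottom, 4 mm above the desk, axes as the tray's. The inside is 117 by 207 mm.
- spare_canister: A second canister just like the first, standing loose near the +y end of the tray. Leave it alone. Origin: centre of its underside.
- spool_a: Thread spool, 28 mm wide, 38 mm tall, standing on the desk in front; a bystander. Origin under its centre.
- spool_b: Thread spool, 30 mm wide, 32 mm tall, standing on the desk at the right; a bystander. Origin under its centre.
- bead_pot: Bead pot, 36 mm wide, 33 mm tall, standing on the desk in front; a bystander. Origin under its centre.

How it is judged:
By the outcome, as a careful person would: the job done as asked, in the order asked, and still so for the second after the job is handed in, with the robot touching nothing.
It also fails if it takes over 58 s, if anything falls off the work surface, if the arm or the gripper's body presses on something with over 40 N, if the wrist force passes 120 N, or if a joint passes its speed limit or range.

## Robot

A 6-joint arm with a two-finger parallel gripper is mounted at the origin on a cart in front of the work surface, level with it; the furniture and walls round the work are solid. World frame = base frame: x ahead of the robot, y to its left, z up, the work surface at z = 0. Lengths are in m, angles in rad, forces in N, time in s.
With the tool pointing down it reaches from about 0.3 to 1 m from the base axis. Payload 5.1 kg.
Tool frame: the origin (TCP) lies midway between the tips of the shut fingers; the grasp point (between the pads) lies 19 mm behind it; z points along the fingers, y is the direction in which the jaws open and shut (so a half turn about z gives the same grasp; the last joint's range is limited). The gripper opens to 95 mm and grips with 3 to 60 N. Pads are 20 mm wide; open, the fingers measure 119 mm over their backs; the gripper's body (75 mm by 180 mm) begins 59 mm behind the grasp point.
Start: joints at [-1.364, 0.124, 1.65, -0, 1.367, -0.083], TCP at [0.186, -0.623, 0.215] pointing down, gripper open.
Joint ranges: [-2.61, 2.61], [-1.02, 2.33], [0.03, 2.71], [-1.35, 4.49], [0.32, 2.68], [-2.91, 2.91]. Speed limits (rad/s): [2.57, 2.57, 3.14, 3.14, 3.14, 3.14].

## Interface

Orientations are given as a unit quaternion [w, x, y, z].
In Python, from workcell import manip gives the robot as it stands. The module is installed in compiled form; this text tells all that it offers.
- The arm moves only by the tool servo_tool, never from a script. Its argument "series" is a list that holds one entry, the list of rows, each a list of 5 numbers: the shift along the tool's x, y, z in cm, then the turn about the tool's z in degrees, then the opening in per cent of the stroke, from 0 (shut) to 100 (fully open). A call has 1 to 20 rows; each row is the pose to reach, as a shift and turn from the pose measured when the call began, along the tool's axes at that moment; what a row does not reach only later rows make up. A row lasts 1/8 s, in which the tool goes at most 62.5 mm and 10.7 degrees, less where a joint would pass 70% of its speed; a pose out of reach is approached as far as the arm can. A call with a gripper value outside its range is refused whole. The fingers move at their own pace and stop on an object; "newtons" is the grip in N (left out, the last holds). Time passes only in rows, so rows that repeat a pose let the fingers close. It gives the time, the measured TCP pose, the force and the opening at its end, in the units of the state.
- manip.get_obs(): the state, without advancing time (a new reading comes with each control period).
- manip.camera(name): name is "scene" or "top"; returns (picture, depth): 420x560x3 uint8, blue, green, red; 420x560 float32, m along the optical axis (not along the pixel's ray), 0 where there is no reading.
- manip.camera_params(name): a dict with "fovy" (degrees; the focal length in pixels is half the picture's height over the tangent of half this angle, whatever the lens; pixels are square), "cx", "cy" (the principal point, pixels), "xyz" and "orientation" of the camera in the world. Camera axes: x right, y down, z forward; pixel columns grow to the right and rows downward; lengths in m; the calibration is good to about 2 mm. A picture is of the moment at which its call begins. camera_params takes no time and is no camera call.
- manip.sign_off(): hands the job in, once; it reports no verdict.
The state is a dict: "time_s": time; "joints": joint angles; "joint_velocities": joint speeds; "joint_efforts": joint torques, N m; "position": TCP position; "ee_rot": TCP orientation; "contact_force": force on the tool from outside, world axes, zero at the start; "ft_torque": the same for the moment, N m; "grip_width": finger opening in m.
Only numpy, scipy, OpenCV 4.12 (cv2) and the standard library are available. Lean on these libraries where they do the work, as an engineer would, in place of code of your own. Each camera call takes 0.05 s, during which the arm holds its last target.

## Working session

There is one attempt and no reset: what is moved stays moved. The work goes in short steps, Python scripts to look and compute and a tool call to move; the robot and the scene stay as the last step left them, time stands still between calls to the robot, and variables do not carry over. Pictures are saved under pics/ and viewed, and the job is handed in when it is done.

Besides the shell and the picture viewer there is one more tool, called after "Request:" as name([rows], argument=value, ...), one row to a line, values as JSON. servo_tool: Moves the arm, as the interface text tells. Its arguments: {"type":"object","properties":{"series":{"type":"array","items":{"type":"array","items":{"type":"array","items":{"type":"number"}}}},"newtons":{"type":"number"}},"required":["series"]}

```bash
mkdir -p pics; cat > h.py <<'E'
import numpy as np, cv2
from workcell import manip
from scipy.spatial.transform import Rotation as R
def rot(q): return R.from_quat([q[1],q[2],q[3],q[0]]).as_matrix()
def cam(n):
    p=manip.camera_params(n); f=210/np.tan(np.radians(p['fovy'])/2)
    return f,p['cx'],p['cy'],np.array(p['xyz']),rot(p['orientation'])
def ray(n,u,v,z):
    f,cx,cy,c,M=cam(n); d=M@np.array([(u-cx)/f,(v-cy)/f,1]); return c+d*(z-c[2])/d[2]
def proj(n,P):
    f,cx,cy,c,M=cam(n); q=M.T@(np.array(P)-c); return np.array([cx+f*q[0]/q[2],cy+f*q[1]/q[2]])
def cloud(n,D):
    f,cx,cy,c,M=cam(n); v,u=np.mgrid[:420,:560]
    q=np.stack([(u-cx)/f*D,(v-cy)/f*D,D],-1); return q@M.T+c
def shot(n,name):
    im,D=manip.camera(n); cv2.imwrite(f'pics/{name}.png',im); np.save(f'{name}.npy',D); return im,D
E
python3 - <<'E'
from h import *
for n in('scene','top'):
    print(manip.camera_params(n)); shot(n,n+'0')
print(manip.get_obs())
E
```

```text
{'fovy': 56.77451474269842, 'cx': 281.54667481834645, 'cy': 209.9983394492617, 'xyz': array([0.15512675, 0.39470842, 0.75291799]), 'orientation': array([ 0.13565485, -0.32126626,  0.86733952, -0.35511674])}
{'fovy': 52.98718780945681, 'cx': 272.65025080501607, 'cy': 200.40236686636644, 'xyz': array([ 0.44474875, -0.08606143,  1.18741809]), 'orientation': array([ 0.04675711, -0.70344591,  0.70710386, -0.05460552])}
{'time_s': 0.1, 'joints': array([-1.36357784e+00,  1.24412267e-01,  1.65155006e+00, -3.90143760e-06,
        1.36752621e+00, -8.26019983e-02]), 'joint_velocities': array([-0.00128997, -0.00239993, -0.00198839, -0.00020164,  0.00069253,
        0.00156472]), 'joint_efforts': array([ 2.17465858e-04, -4.18880904e+01, -3.61096644e+01,  7.76529685e-02,
        4.61547018e-02, -6.26691121e-05]), 'position': array([ 0.18560397, -0.62231584,  0.2135204 ]), 'ee_rot': array([-9.45983121e-04,  9.89518369e-01,  1.44403942e-01, -6.09328423e-05]), 'contact_force': array([-0.02969363, -0.41762566,  0.25239695]), 'ft_torque': array([ 0.00883625, -0.00596738,  0.02747129]), 'grip_width': 0.09496962299968137}
```

View pics/scene0.png

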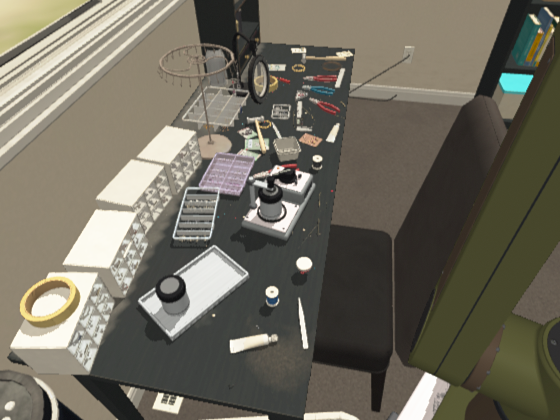

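View pics/top0.png

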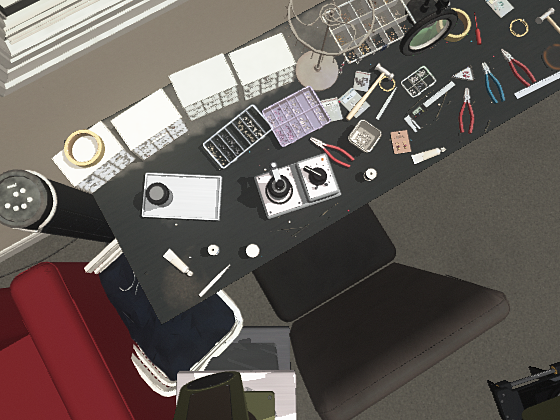

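The scene view shows the tray with its canister at about (195,290) and the polisher at about (280,205). In the top view the tray is at (181,196), the polisher at (298,184) and the knob at about (316,174). Next I'll enlarge both.

```bash
python3 - <<'E'
from h import *
a=cv2.imread('pics/top0.png')[140:270,130:390]; cv2.imwrite('pics/topc.png',cv2.resize(a,None,fx=3,fy=3,interpolation=cv2.INTER_CUBIC))
a=cv2.imread('pics/scene0.png')[150:250,230:330]; cv2.imwrite('pics/scc.png',cv2.resize(a,None,fx=6,fy=6,interpolation=cv2.INTER_CUBIC))
# clouds by height
D=np.load('top0.npy'); P=cloud('top',D); im=cv2.imread('pics/top0.png'); z=P[...,2]
print('desk z',np.median(z[250:260,230:250]))
box=np.zeros(z.shape,bool)
box[150:225,245:350]=1
for lo,hi in((.028,.038),(.058,.066),(.082,.094),(.105,.118),(.118,.127),(.14,.156)):
    m=box&(z>lo)&(z<hi); q=P[m]; print(lo,hi,m.sum(),q.mean(0).round(4) if len(q) else'')
E
```

```text
desk z -4.6531671027638666e-05
0.028 0.038 883 [ 0.632  -0.1202  0.0339]
0.058 0.066 905 [ 0.6709 -0.2195  0.0619]
0.082 0.094 170 [ 0.6761 -0.2119  0.0884]
0.105 0.118 298 [ 0.636  -0.1139  0.1117]
0.118 0.127 111 [ 0.6666 -0.1067  0.1231]
0.14 0.156 51 [ 0.638  -0.1154  0.1508]
```

View pics/topc.png

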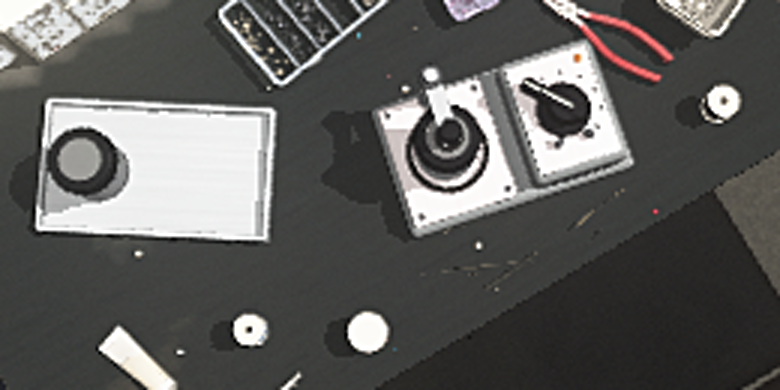

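View pics/scc.png

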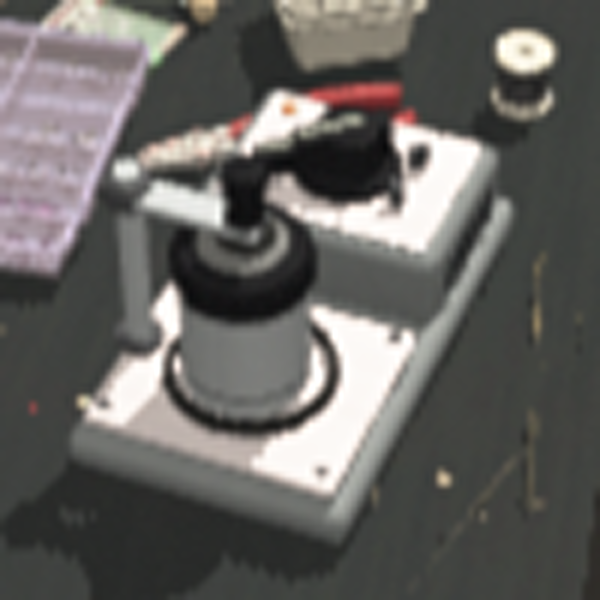

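```bash
python3 - <<'E'
from h import *
D=np.load('top0.npy'); P=cloud('top',D); im=cv2.imread('pics/top0.png'); z=P[...,2]
g=im.astype(int).sum(2)/3
box=np.zeros(z.shape,bool); box[145:230,245:352]=1
def rect(m):
    q=(P[m][:,:2]*1000).astype(np.float32); return cv2.minAreaRect(q), cv2.boxPoints(cv2.minAreaRect(q)).round(1).tolist()
m=box&(z>.0605)&(z<.0635)
m=cv2.morphologyEx(m.astype(np.uint8),cv2.MORPH_OPEN,np.ones((3,3)))>0
print('deck',rect(m))
m=box&(z>.03)&(z<.036)&(g>100); m=cv2.morphologyEx(m.astype(np.uint8),cv2.MORPH_OPEN,np.ones((2,2)))>0; print('plat',rect(m))
m=box&(z>.010)&(z<.13);print('all',rect(cv2.morphologyEx(m.astype(np.uint8),cv2.MORPH_OPEN,np.ones((5,5)))>0))
def circ(m): 
    q=(P[m][:,:2]*1000).astype(np.float32); return cv2.minEnclosingCircle(q), m.sum()
print('lid',circ(box&(abs(z-.112)<.003)))
print('handle',circ(box&(z>.147)&(z<.156)))
m=box&(z>.084)&(z<.095)&(np.arange(560)[None]>298); print('knob top',circ(m),rect(m))
m2=m&(z>.0875);print('z hist',np.histogram(z[m],8))
# tray
b=np.zeros(z.shape,bool); b[160:235,130:235]=1
m=b&(z>.009)&(z<.018); print('tray rim',rect(m)); print('tray floor',np.median(z[195,180:205]))
print('spare lid',circ(b&(abs(z-.082)<.004)))
for n,(u,v) in dict(sa=(213,250),bp=(252,250),sb=(370,174)).items():
    print(n,P[v,u].round(3))
mm=(z>.015)&(P[...,0]>.2)&(P[...,0]<.9)
E
```

```text
deck (((635.2778930664062, -252.2285614013672), (5.489337921142578, 5.897974491119385), 1.700944185256958), [[632.4000244140625, -249.39999389648438], [632.5999755859375, -255.3000030517578], [638.0999755859375, -255.10000610351562], [637.9000244140625, -249.1999969482422]])
plat (((637.1065673828125, -119.35425567626953), (114.0105209350586, 100.11356353759766), 17.69211196899414), [[567.5999755859375, -89.0], [598.0, -184.39999389648438], [706.5999755859375, -149.6999969482422], [676.2000122070312, -54.29999923706055]])
all (((656.1583862304688, -168.31446838378906), (130.48818969726562, 219.9145965576172), 17.796546936035156), [[560.4000244140625, -83.5999984741211], [627.5999755859375, -293.0], [751.9000244140625, -253.10000610351562], [684.7000122070312, -43.70000076293945]])
lid (((639.8585815429688, -114.2210464477539), 29.99156951904297), np.int64(230))
handle (((639.161376953125, -115.19486236572266), 9.952593803405762), np.int64(46))
knob top (((677.516845703125, -209.76316833496094), 31.031864166259766), np.int64(157)) (((680.4134521484375, -212.95623779296875), (60.596580505371094, 29.027976989746094), 44.999046325683594), [[648.7000122070312, -224.10000610351562], [669.2999877929688, -244.60000610351562], [712.0999755859375, -201.8000030517578], [691.5999755859375, -181.3000030517578]])
z hist (array([10, 19, 22, 26, 39, 23, 11,  7]), array([0.08404714, 0.08527866, 0.08651017, 0.08774169, 0.08897321,
       0.09020473, 0.09143625, 0.09266777, 0.09389929]))
tray rim (((645.8381958007812, 158.15184020996094), (169.4699249267578, 292.43157958984375), 0.5445041656494141), [[559.7000122070312, 303.6000061035156], [562.5, 11.100000381469727], [732.0, 12.699999809265137], [729.2000122070312, 305.20001220703125]])
tray floor 0.00418223262142936
spare lid (((625.8898315429688, 209.13882446289062), 30.087669372558594), np.int64(357))
sa [0.477 0.067 0.003]
bp [ 0.475 -0.042  0.032]
sb [ 0.69  -0.378  0.011]
```

```bash
python3 - <<'E'
from h import *
D=np.load('top0.npy'); P=cloud('top',D); im=cv2.imread('pics/top0.png'); z=P[...,2]
g=im.max(2)
b=np.zeros(z.shape,np.uint8); b[165:228,135:228]=1
m=b&(g>150)&(z<.02)
q=(P[cv2.morphologyEx(m.astype(np.uint8),cv2.MORPH_OPEN,np.ones((2,2)))>0][:,:2]*1000).astype(np.float32)
r=cv2.minAreaRect(q);print('tray',r,cv2.boxPoints(r).round(1).tolist())
C=np.array([.6562,-.1683]);a=np.radians(17.8);x=np.array([np.cos(a),np.sin(a)]);y=np.array([-np.sin(a),np.cos(a)])
loc=lambda p:np.stack([(p[...,:2]-C)@x,(p[...,:2]-C)@y],-1)*1000
# rectified top-view map of pod in local coordinates, at z=.085 plane & height
for n in('top','scene'):
    I=cv2.imread(f'pics/{n}0.png'); 
    s=4; W=np.zeros((480,480,3),np.uint8)
    f,cx,cy,c,M=cam(n)
    X,Y=np.meshgrid(np.arange(480)/s,np.arange(480)/s) # cols: right=-y from +5 ; rows: down=-x from 60
    lx=60-Y; ly=5-X
    w=np.stack([C[0]+(lx*x[0]+ly*y[0])/1000,C[1]+(lx*x[1]+ly*y[1])/1000,np.full(lx.shape,.088)],-1)
    q=(w-c)@M
    mp=np.stack([cx+f*q[...,0]/q[...,2],cy+f*q[...,1]/q[...,2]],-1).astype(np.float32)
    cv2.imwrite(f'pics/pod_{n}.png',cv2.remap(I,mp,None,cv2.INTER_CUBIC))
Ds=np.load('scene0.npy');Ps=cloud('scene',Ds)
for PP,I in((P,im),(Ps,cv2.imread('pics/scene0.png'))):
    l=loc(PP); zz=PP[...,2]
    m=(abs(l[...,0])<62)&(l[...,1]<-8)&(l[...,1]>-102)&(zz>.083)&(zz<.092)
    q=l[m]; r=np.c_[q,zz[m]*1000]; print(len(q)); 
    print('top centroid',r[r[:,2]>0].mean(0))
    e=q-[0,-55]; d=np.hypot(*e.T); i=d>28; print('far pts',q[i].round(0).tolist(), np.degrees(np.arctan2(e[i,1].mean(),e[i,0].mean())))
E
```

```text
tray ((597.8587646484375, 74.81294250488281), (406.8608703613281, 178.20562744140625), 70.07003784179688) [[444.70001220703125, -86.0999984741211], [612.2999877929688, -146.8000030517578], [751.0, 235.6999969482422], [583.4000244140625, 296.3999938964844]]
153
top centroid [  5.44380581 -48.98107209  88.1842336 ]
far pts [[33.0, -29.0], [31.0, -31.0], [31.0, -25.0], [30.0, -28.0], [30.0, -31.0], [28.0, -33.0], [28.0, -36.0], [27.0, -39.0], [29.0, -25.0], [28.0, -27.0], [27.0, -30.0], [26.0, -33.0], [25.0, -34.0], [24.0, -37.0], [26.0, -24.0], [24.0, -26.0], [25.0, -29.0], [23.0, -31.0], [23.0, -34.0], [23.0, -26.0], [22.0, -28.0], [21.0, -30.0], [20.0, -33.0], [19.0, -30.0], [18.0, -32.0]] 43.79528823978395
120
top centroid [  5.09478363 -48.39624174  88.39864263]
far pts [[26.0, -40.0], [35.0, -33.0], [33.0, -35.0], [29.0, -33.0], [26.0, -33.0], [25.0, -37.0], [22.0, -37.0], [31.0, -32.0], [28.0, -31.0], [25.0, -31.0], [23.0, -33.0], [20.0, -33.0], [29.0, -26.0], [27.0, -29.0], [25.0, -30.0], [22.0, -30.0], [20.0, -32.0], [24.0, -28.0], [21.0, -28.0], [19.0, -30.0]] 42.066238438049325
```

```bash
python3 -c "
import cv2,numpy as np
cv2.imwrite('pics/pods.png',cv2.resize(np.hstack([cv2.imread('pics/pod_top.png'),cv2.imread('pics/pod_scene.png')]),(800,400)))"
```

```text
(no output)
```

View pics/pods.png

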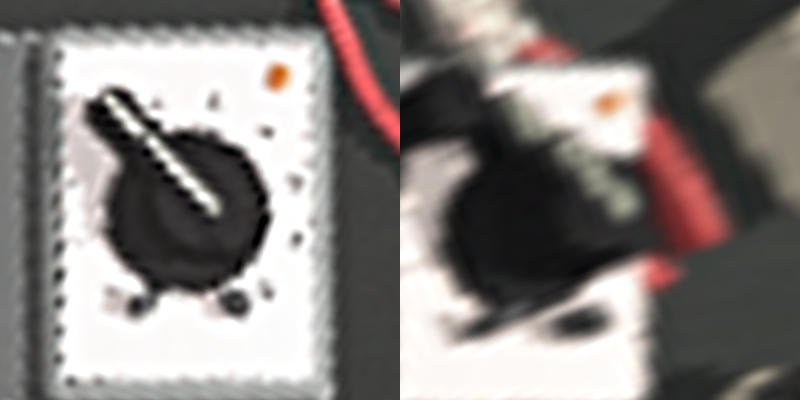

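```bash
python3 - <<'E'
from h import *
D=np.load('top0.npy'); P=cloud('top',D); im=cv2.imread('pics/top0.png'); z=P[...,2]
m=((im.max(2)>110)|(z>.009)).astype(np.uint8); k=np.zeros_like(m); k[165:228,137:228]=1; m&=k
n,l,s,c=cv2.connectedComponentsWithStats(m); i=1+np.argmax(s[1:,4]); print(s[i])
m=(l==i)&(z<.03); q=(P[m][:,:2]*1000).astype(np.float32); r=cv2.minAreaRect(q); print(r,cv2.boxPoints(r).round(1).tolist(), 'floor z',np.median(z[m]))
# handle/pivot check in cloud: highest arm pts
D=np.load('scene0.npy');Q=cloud('scene',D)
for PP in(P,Q):
  C=np.array([.6562,-.1683]);a=np.radians(17.8);x=np.array([np.cos(a),np.sin(a)]);y=np.array([-np.sin(a),np.cos(a)])
  L=np.stack([(PP[...,:2]-C)@x,(PP[...,:2]-C)@y],-1)*1000; zz=PP[...,2]
  m=(abs(L[...,0]-53)<9)&(abs(L[...,1]-55)<9)&(zz>.1); print('post',L[m].mean(0),zz[m].max(),m.sum())
  m=(np.hypot(L[...,0],L[...,1]-55)<14)&(zz>.148)&(zz<.155); print('handle',L[m].mean(0),m.sum())
  m=(np.hypot(L[...,0],L[...,1]+55)<60)&(L[...,1]<-12)&(zz>.0715)&(zz<.077); print('lugs',L[m].round().tolist())
E
```

```text
[ 141  172   81   49 3453]
((630.2006225585938, 158.43368530273438), (220.4998016357422, 130.70480346679688), 87.04859161376953) [[559.2999877929688, 51.70000076293945], [689.7999877929688, 45.0], [701.0999755859375, 265.20001220703125], [570.5999755859375, 271.8999938964844]] floor z 0.005219568208766567
post [52.00177107 55.35967522] 0.13491974534707407 46
handle [-0.66620509 55.78231469] 39
lugs [[19.0, -63.0], [17.0, -71.0], [18.0, -31.0], [0.0, -76.0], [10.0, -37.0], [-3.0, -78.0], [9.0, -34.0], [6.0, -41.0], [0.0, -39.0], [-2.0, -39.0], [-3.0, -41.0], [-10.0, -44.0], [-15.0, -59.0], [-13.0, -46.0], [-14.0, -48.0], [-15.0, -51.0], [-14.0, -40.0], [-21.0, -63.0], [-27.0, -70.0], [-27.0, -72.0], [-21.0, -46.0], [-23.0, -51.0], [-29.0, -66.0], [-30.0, -71.0], [-32.0, -71.0], [-26.0, -42.0], [-28.0, -38.0], [-29.0, -43.0], [-31.0, -40.0]]
post [51.6455593  56.60846087] 0.13649534233771166 72
handle [-1.24519437 55.17322237] 45
lugs [[-25.0, -71.0], [-28.0, -72.0], [-30.0, -73.0], [-25.0, -71.0], [-28.0, -70.0], [-31.0, -71.0], [-33.0, -74.0], [-15.0, -60.0], [-29.0, -70.0], [-31.0, -70.0], [-15.0, -53.0], [-16.0, -57.0], [-18.0, -61.0], [16.0, -37.0], [8.0, -44.0], [4.0, -43.0], [-1.0, -44.0], [-13.0, -51.0], [-15.0, -53.0], [22.0, -31.0], [20.0, -33.0], [17.0, -32.0], [15.0, -35.0], [13.0, -37.0], [11.0, -39.0], [1.0, -43.0], [-2.0, -43.0], [-5.0, -43.0], [-8.0, -42.0], [-9.0, -47.0], [-11.0, -48.0], [-14.0, -49.0], [23.0, -27.0], [-5.0, -42.0], [-7.0, -43.0], [-17.0, -47.0], [-20.0, -48.0], [-24.0, -46.0], [-26.0, -47.0], [-29.0, -47.0], [-25.0, -42.0], [-27.0, -43.0], [-32.0, -39.0], [-33.0, -43.0]]
```

```bash
cat >> h.py <<'E'
C=np.array([.6562,-.1683]);YAW=17.8;_a=np.radians(YAW);LX=np.array([np.cos(_a),np.sin(_a)]);LY=np.array([-np.sin(_a),np.cos(_a)])
def w(lx,ly): return C+(lx*LX+ly*LY)/1000
def now():
    o=manip.get_obs(); M=rot(o['ee_rot']); return o,np.array(o['position']),M,np.degrees(np.arctan2(M[1,0],M[0,0]))
def shift(targets):  # targets: x,y,z,psi
    o,p,M,psi=now()
    print('t',o['time_s'],'p',p.round(4),'psi',round(psi,1),'zaxis',M[:,2].round(3),'F',o['contact_force'].round(1),'w',round(o['grip_width'],4))
    for t in targets:
        d=M.T@(np.array(t[:3])-p)*100; tr=(psi-t[3]+180)%360-180
        print([round(float(v),2) for v in d],round(float(tr),1))
def knob(th,tp,gap=0,r=33,hw=19,z=.076):
    t=np.radians(th); e=np.array([np.cos(t),np.sin(t)]);n=np.array([np.sin(t),-np.cos(t)])
    l=np.array([0,-55])+r*e+(hw+gap)*n; return [*w(*l),z,YAW+tp]
E
python3 - <<'E'
from h import *
D=np.load('top0.npy'); P=cloud('top',D)
a=np.array([.186,-.622]); b=np.array([.67,-.2])
p=P[...,:2]; u=(b-a)/np.linalg.norm(b-a); s=(p-a)@u; d=abs((p-a)@np.array([-u[1],u[0]]))
for k in np.arange(0,.65,.05):
    m=(d<.13)&(s>k)&(s<k+.05)&(P[...,2]>-2); print(round(k,2),m.sum(),P[m][:,2].max().round(3) if m.sum() else '')
t0=knob(43,65,gap=12); shift([[.40,-.42,.25,60],[*t0[:2],.20,t0[3]],t0])
E
```

```text
0.0 1840 0.409
0.05 561 0.542
0.1 1076 0.548
0.15 2898 0.275
0.2 4549 0.266
0.25 2020 0.103
0.3 1067 -0.26
0.35 1098 -0.259
0.4 1086 -0.261
0.45 1136 0.007
0.5 1525 0.036
0.55 1612 0.077
0.6 1647 0.114
t 0.1 p [ 0.1856 -0.6223  0.2135] psi 16.6 zaxis [-0.     0.002 -1.   ] F [-0.  -0.4  0.3] w 0.095
[26.33, -13.27, -3.62] -43.4
[62.71, -24.64, 1.41] -66.2
[62.71, -24.61, 13.81] -66.2
```

```bash
python3 - <<'E'
from h import *
D=np.load('top0.npy'); P=cloud('top',D)
for x in np.arange(.6,-.1,-.05):
    r=[]
    for y in np.arange(.1,-.8,-.05):
        m=(abs(P[...,0]-x)<.025)&(abs(P[...,1]-y)<.025); r.append('%5.2f'%P[m][:,2].max() if m.any() else '  -- ')
    print('%5.2f|'%x,' '.join(r))
E
```

```text
0.60|  0.01  0.02  0.01  0.04  0.12  0.11  0.07  0.07  0.02  0.00  0.01 -0.26 -0.28   --  -0.74 -0.74 -0.74 -0.74
 0.55|  0.02  0.02  0.01  0.01  0.04  0.02  0.01  0.01  0.01 -0.26 -0.26 -0.26 -0.26   --    --  -0.74 -0.74 -0.74
 0.50|  0.04  0.04  0.01  0.04  0.01  0.01  0.00 -0.26 -0.26 -0.26 -0.26 -0.26 -0.26 -0.28   --  -0.74 -0.73 -0.74
 0.45|  0.04  0.04  0.01  0.04  1.19  0.00 -0.26 -0.26 -0.26 -0.26 -0.26 -0.26 -0.18 -0.16 -0.75 -0.74 -0.74 -0.74
 0.40|  0.02  0.01  0.01  0.00 -0.26 -0.26 -0.26 -0.26 -0.26 -0.26 -0.22 -0.02  0.16  0.25  0.25 -0.75 -0.74 -0.74
 0.35|  0.01  0.01 -0.73 -0.27 -0.26 -0.26 -0.26 -0.26 -0.26 -0.08  0.11  0.25  0.27  0.27  0.27   --    --    -- 
 0.30|  0.00 -0.39 -0.74 -0.37 -0.26 -0.26 -0.26 -0.13  0.06  0.24  0.26  0.27  0.27  0.27  0.26   --    --    -- 
 0.25| -0.47 -0.39 -0.39 -0.73 -0.27 -0.17 -0.00  0.20  0.26  0.27  0.27  0.27  0.27  0.51   --   0.32  0.30   -- 
 0.20|  0.42  0.46  0.49  0.51 -0.74  0.05  0.25  0.27  0.27  0.27  0.27  0.53  0.55  0.52  0.41  0.36   --    -- 
 0.15|  0.25  0.00  0.01  0.38  0.01  0.11  0.27  0.27  0.27  0.26   --    --    --   0.36  0.34   --    --    -- 
 0.10| -0.19 -0.20  0.02  0.02  0.02  0.01  0.27  0.27   --    --    --    --    --    --    --    --    --    -- 
 0.05|   --    --    --   0.06  0.02  0.01 -0.65   --    --    --    --    --    --    --    --    --    --    -- 
-0.00|   --    --    --    --    --  -0.64 -0.65   --    --    --    --    --    --    --    --    --    --    -- 
-0.05|   --    --    --    --    --    --  -0.74 -0.74   --    --    --    --    --    --    --    --  -0.75 -0.74
```

Request:
servo_tool([
  [[0,0,-6,0,0],[0,0,-12,0,0],[0,0,-15,0,0],[5,-2.5,-15,-6,0],[10,-4.6,-15,-12,0],[15,-7,-15,-18,0],[21,-9.5,-15,-25,0],[27,-11.5,-15,-32,0],[33,-14,-15,-40,0],[39,-16,-15,-48,0],[45,-18,-12,-56,0],[51,-20,-8,-66.2,0],[57,-22.4,-4,-66.2,0],[62.7,-24.6,1,-66.2,0],[62.7,-24.6,1,-66.2,0],[62.7,-24.6,1,-66.2,0]],
])

```text
time_s: 2.1
position: [0.7154, -0.2041, 0.1975]
ee_rot: [-0.005, 0.749, 0.663, -0.002]
contact_force: [-0.1, -0.1, 0.6]
grip_width: 0.0004
```

```bash
python3 - <<'E'
from h import *
shift([knob(43,65,gap=12)])
im,D=shot('scene','s1'); im2,D=shot('top','t1')
cv2.imwrite('pics/s1c.png',np.hstack([cv2.resize(im[100:260,200:360],(400,400)),cv2.resize(im2[130:230,240:340],(400,400))]))
E
```

```text
t 2.1 p [ 0.7154 -0.2041  0.1975] psi 83.0 zaxis [-0.009  0.005 -1.   ] F [-0.1 -0.1  0.6] w 0.0004
[-0.32, 0.23, 12.15] 0.2
```

View pics/s1c.png

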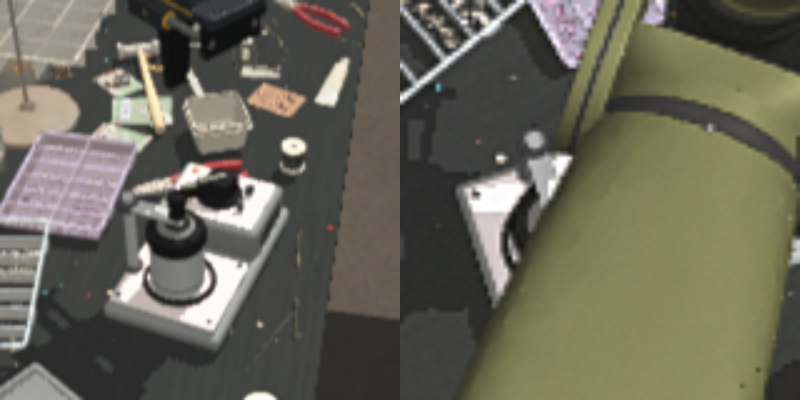

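Request:
servo_tool([
  [[-0.3,0.2,5,0,0],[-0.3,0.2,10,0,0],[-0.3,0.2,12,0,0],[-0.3,0.2,12.15,0,0],[-0.3,0.2,12.15,0,0]],
])

```text
time_s: 2.82
position: [0.7186, -0.2113, 0.085]
ee_rot: [0.001, 0.75, 0.661, 0.001]
contact_force: [1.1, -0.5, 1.4]
grip_width: 0.0006
```

```bash
python3 - <<'E'
from h import *
im,D=shot('scene','s2'); cv2.imwrite('pics/s2c.png',cv2.resize(im[150:230,240:340],(750,600),interpolation=cv2.INTER_CUBIC))
shift([knob(t,90+(t-89)*.54,gap=max(0,6-.4*(t-43))) for t in range(43,136,6)])
E
```

```text
t 2.875 p [ 0.7189 -0.2112  0.0853] psi 82.8 zaxis [ 0.003  0.    -1.   ] F [0.5 0.3 0.3] w 0.0002
[0.61, -0.88, 0.93] -0.1
[1.04, -1.35, 0.93] -3.4
[1.39, -1.87, 0.93] -6.6
[1.65, -2.31, 0.93] -9.9
[1.85, -2.65, 0.92] -13.1
[2.02, -3.01, 0.92] -16.3
[2.15, -3.39, 0.92] -19.6
[2.24, -3.78, 0.92] -22.8
[2.29, -4.17, 0.92] -26.1
[2.29, -4.57, 0.92] -29.3
[2.26, -4.97, 0.92] -32.5
[2.18, -5.36, 0.92] -35.8
[2.07, -5.74, 0.92] -39.0
[1.91, -6.11, 0.92] -42.3
[1.72, -6.45, 0.92] -45.5
[1.49, -6.78, 0.91] -48.7
```

View pics/s2c.png

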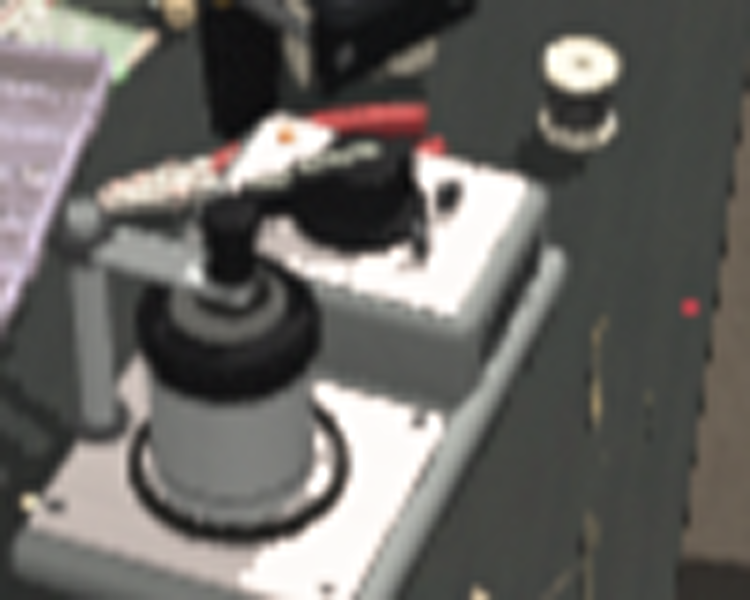

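Request:
servo_tool([
  [[0.3,-0.4,0.93,0,0],[0.3,-0.4,0.93,0,0],[0.3,-0.4,0.93,0,0],[0.6,-0.9,0.93,0,0]],
])

```text
time_s: 3.38
position: [0.7108, -0.2042, 0.0761]
ee_rot: [0.001, 0.75, 0.661, 0.001]
contact_force: [-0.4, -0.4, -0.1]
grip_width: 0.0002
```

```bash
python3 - <<'E'
from h import *
shift([knob(t,90+(t-89)*.54,gap=max(0,6-.4*(t-43))) for t in range(43,136,6)])
E
```

```text
t 3.375 p [ 0.7108 -0.2042  0.0761] psi 82.8 zaxis [ 0.003 -0.    -1.   ] F [-0.4 -0.4 -0.1] w 0.0002
[0.02, 0.01, 0.01] -0.1
[0.44, -0.46, 0.01] -3.4
[0.79, -0.98, 0.01] -6.6
[1.05, -1.42, 0.01] -9.9
[1.26, -1.76, 0.01] -13.1
[1.43, -2.12, 0.01] -16.3
[1.55, -2.5, 0.01] -19.6
[1.64, -2.89, 0.0] -22.8
[1.69, -3.28, 0.0] -26.1
[1.7, -3.68, 0.0] -29.3
[1.66, -4.08, 0.0] -32.5
[1.59, -4.47, 0.0] -35.8
[1.47, -4.85, -0.0] -39.0
[1.31, -5.22, -0.0] -42.3
[1.12, -5.57, -0.0] -45.5
[0.89, -5.89, -0.0] -48.7
```

Request:
servo_tool([
  [[0.44,-0.46,0,-3.4,0],[0.79,-0.98,0,-6.6,0],[1.05,-1.42,0,-9.9,0],[1.26,-1.76,0,-13.1,0],[1.43,-2.12,0,-16.3,0],[1.55,-2.5,0,-19.6,0],[1.64,-2.89,0,-22.8,0],[1.69,-3.28,0,-26.1,0],[1.7,-3.68,0,-29.3,0],[1.66,-4.08,0,-32.5,0],[1.59,-4.47,0,-35.8,0],[1.47,-4.85,0,-39,0],[1.31,-5.22,0,-42.3,0],[1.12,-5.57,0,-45.5,0],[1.12,-5.57,0,-45.5,0]],
])

```text
time_s: 5.25
position: [0.6574, -0.186, 0.0767]
ee_rot: [0.002, 0.436, 0.9, 0.001]
contact_force: [1.3, 0.8, 0.3]
grip_width: 0.0004
```

```bash
python3 - <<'E'
from h import *
im,D=shot('scene','s3'); cv2.imwrite('pics/s3c.png',cv2.resize(im[150:230,240:340],(750,600),interpolation=cv2.INTER_CUBIC))
shift([knob(t,115,gap=0) for t in (129,132,135,138)])
E
```

```text
t 5.3 p [ 0.6574 -0.186   0.0766] psi 128.3 zaxis [ 0.004 -0.    -1.   ] F [ 1.1 -0.4  1.2] w 0.0004
[0.04, -0.17, 0.06] -4.5
[0.08, -0.36, 0.06] -4.5
[0.1, -0.56, 0.06] -4.5
[0.11, -0.76, 0.06] -4.5
```

View pics/s3c.png

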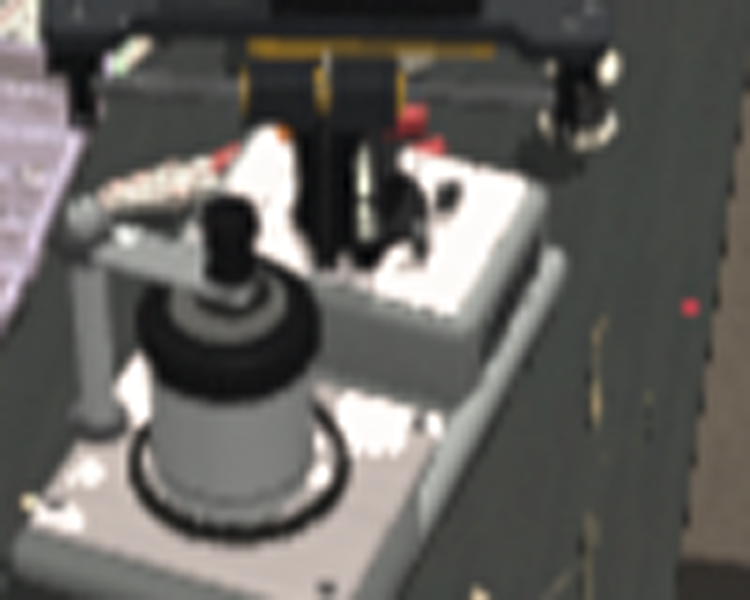

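The pointer (white line at about (365,190)) is moving ahead of the fingers. I'll continue in small steps until it meets the stop.

Request:
servo_tool([
  [[0.08,-0.3,0,-3,0],[0.1,-0.6,0,-4.5,0],[0.1,-0.6,0,-4.5,0]],
])

```text
time_s: 5.68
position: [0.6522, -0.1889, 0.0769]
ee_rot: [0.002, 0.401, 0.916, 0.001]
contact_force: [1.8, -0.1, 1.4]
grip_width: 0.0006
```

Request:
servo_tool([
  [[0,-0.15,0,0,0],[0,-0.3,0,0,0],[0,-0.3,0,0,0]],
])

```text
time_s: 6.05
position: [0.6499, -0.1911, 0.0769]
ee_rot: [0.002, 0.401, 0.916, 0.001]
contact_force: [1.4, 1.1, 1.8]
grip_width: 0.0006
```

```bash
python3 - <<'E'
from h import *
im,D=shot('scene','s4'); cv2.imwrite('pics/s4c.png',cv2.resize(im[150:230,240:340],(750,600),interpolation=cv2.INTER_CUBIC))
shift([knob(t,115,gap=0) for t in (135,138)])
E
```

```text
t 6.1 p [ 0.65   -0.1911  0.0769] psi 132.7 zaxis [ 0.005 -0.    -1.   ] F [1.9 1.7 1. ] w 0.0
[0.01, 0.34, 0.09] -0.1
[0.04, 0.14, 0.09] -0.1
```

View pics/s4c.png

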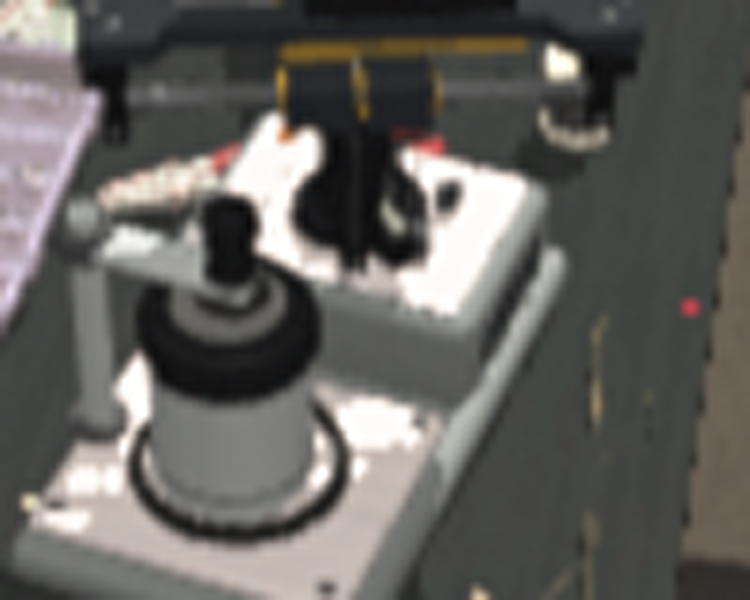

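Request:
servo_tool([
  [[0,-0.15,0,0,0],[0,-0.3,0,-1,0],[0,-0.3,0,-2,0]],
])

```text
time_s: 6.48
position: [0.6479, -0.1929, 0.077]
ee_rot: [0.002, 0.385, 0.923, 0.001]
contact_force: [2.2, 1.9, 1.9]
grip_width: 0.0003
```

Request:
servo_tool([
  [[0,-0.15,0,0,0],[0,-0.3,0,-1,0],[0,-0.3,0,-2,0]],
])

```text
time_s: 6.85
position: [0.6467, -0.1937, 0.0774]
ee_rot: [0.003, 0.368, 0.93, 0.002]
contact_force: [4.1, 5.1, 2.0]
grip_width: 0.0006
```

Request:
servo_tool([
  [[0,-0.2,0,0,0],[0,-0.4,0,0,0],[0,-0.4,0,0,0]],
])

```text
time_s: 7.22
position: [0.6462, -0.1941, 0.0778]
ee_rot: [0.005, 0.368, 0.93, 0.005]
contact_force: [8.9, 8.7, 0.3]
grip_width: 0.0006
```

```bash
python3 - <<'E'
from h import *
im,D=shot('scene','s5'); cv2.imwrite('pics/s5c.png',cv2.resize(im[150:230,240:340],(750,600),interpolation=cv2.INTER_CUBIC))
shift([knob(t,115,gap=0) for t in (135,138)])
E
```

```text
t 7.275 p [ 0.6462 -0.1941  0.0778] psi 136.8 zaxis [ 0.013  0.006 -1.   ] F [ 9.5  9.2 -0.5] w 0.0008
[-0.08, 0.81, 0.19] 4.0
[-0.04, 0.62, 0.19] 4.0
```

View pics/s5c.png

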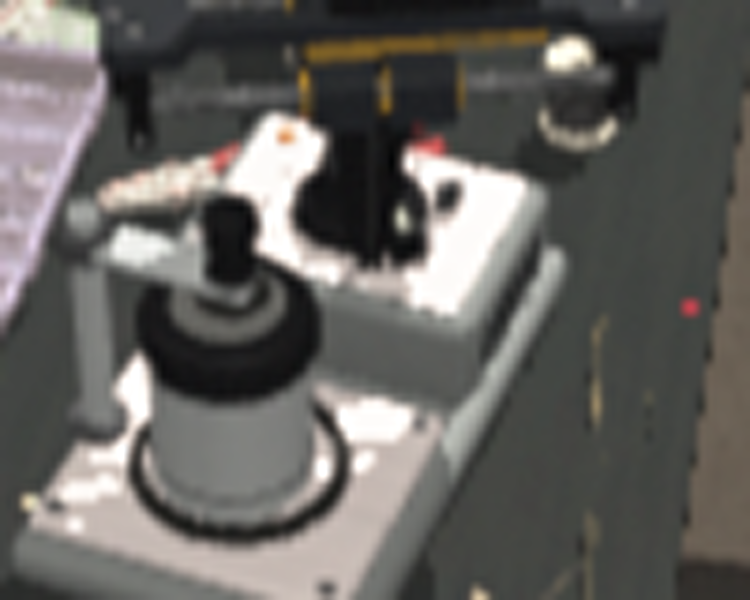

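Request:
servo_tool([
  [[0,0.5,0,0,0],[0,1.5,0,0,0],[0,2,0,0,0],[0,2,-4,0,0],[0,2,-10,0,0],[0,2,-12,0,0],[0,2,-12,0,0]],
])

```text
time_s: 8.15
position: [0.6592, -0.1807, 0.2]
ee_rot: [0.006, 0.368, 0.93, 0.005]
contact_force: [-0.1, 1.1, -1.0]
grip_width: 0.0005
```

```bash
cat >> h.py <<'E'
def cl(phi,off,z=.131,ps=None):
    a=np.radians(180-phi+off); return [*w(53+53*np.cos(a),55+53*np.sin(a)),z,YAW+90-(phi if ps is None else ps)]
E
python3 - <<'E'
from h import *
im,D=shot('scene','s6'); cv2.imwrite('pics/s6c.png',cv2.resize(im[150:230,240:340],(750,600),interpolation=cv2.INTER_CUBIC))
shift([cl(0,35,.2),cl(0,35)])
E
```

```text
t 8.2 p [ 0.658  -0.1803  0.1973] psi 136.8 zaxis [ 0.012  0.006 -1.   ] F [-0.5  0.1 -1.1] w 0.0007
[2.64, 2.78, -0.24] 29.0
[2.67, 2.69, 6.66] 29.0
```

View pics/s6c.png

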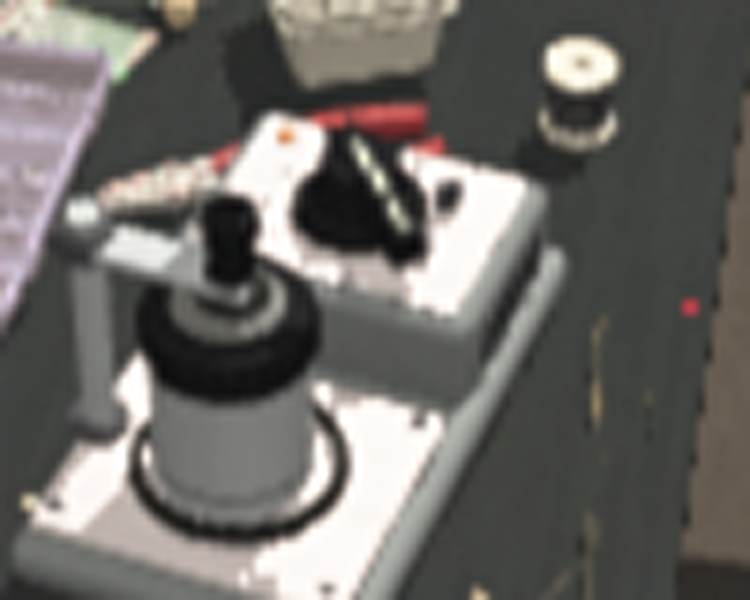

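```bash
python3 - <<'E'
from h import *
im=cv2.imread('pics/s6.png')
a=ray('scene',240+352/7.5,150+137/7.5,.088)[:2];b=ray('scene',240+405/7.5,150+219/7.5,.088)[:2]
for p in(a,b): print(((p-C)@LX*1000).round(1),((p-C)@LY*1000).round(1))
d=b-a; print(np.degrees(np.arctan2(d[1],d[0]))-YAW)
g=im[160:185,280:300].min(2); print(g)
E
```

```text
4.9 -65.2
-29.3 -30.8
134.79629008528426
[[ 99 119 110 102  97  92  92  95  92  77  60  50  47  48  47  45  53  62
   65  65]
 [ 72  92  79  67  59  50  47  48  48  44  42  40  39  38  39  42  53  64
   64  65]
 [ 45  48  44  42  40  38  38  39  38  38  39  37  40  39  40  42  45  62
   65  64]
 [ 38  37  36  38  42  43  44  44  45  46  47  46  57  59  59  57  56  62
   64  63]
 [ 39  40  42  46  53  58  59  67  70  81  87  83  88  89  88  83  72  63
   64  64]
 [ 76  72  76  76  82  83  69  79  84  90  95  87  85  86  83  77  67  61
   62  64]
 [192 177 136  84  75  73  56  61  64  63  62  55  54  53  50  48  52  61
   61  64]
 [244 241 222 104  44  40  40  51  40  41  42  40  41  40  39  39  48  62
   66  64]
 [246 250 252 130  43  32  57 109  64  38  39  40  39  40  45  44  56  72
   77  65]
 [247 250 242 114  40  31  64 144 130  59  38  41  42  65 107  94  92  90
   83  65]
 [248 250 200  80  35  28  48 126 207  97  42  39  53 129 215 181 175 145
  111  89]
 [249 251 153  58  36  34  31  83 205 133  64  39  54 144 253 209 221 228
  220 201]
 [239 209  99  37  34  38  34  48 124 1
[... 366 characters left out ...]
  78 187
   84  44]
 [ 30  23  20  19  19  21  20  20  19  19  28  84 182  87  40  35  68 179
   88  62]
 [ 20  23  23  20  21  19  20  20  16  18  23  70 174 128  63  33  65 173
  141 134]
 [ 18  21  24  23  23  21  21  21  17  19  19  40 103 148 101  50  82 160
  179 184]
 [ 42  20  22  23  24  22  23  22  20  18  17  21  54 113  94  53  97 181
  230 232]
 [107  49  22  19  21  22  24  23  21  19  15  16  26  46  40  30  80 182
  249 248]
 [158 110  64  45  36  23  22  23  22  22  25  18  20  21  19  16  62 173
  250 248]
 [183 158 138 132 106  65  56  58  59  60  77  37  17  15  17  22  64 178
  249 248]
 [189 182 182 182 166 139 134 137 137 138 142  87  34  25  43  72 108 227
  249 248]]
```

The pointer measures 134.8° against 135° for OFF, so the knob is at its stop. Next is the clamp arm.

Request:
servo_tool([
  [[1.3,1.4,0,10,0],[2.65,2.7,0,20,0],[2.65,2.7,0,29,0],[2.65,2.7,3,29,0],[2.65,2.7,6,29,0],[2.65,2.7,6.6,29,0],[2.65,2.7,6.6,29,0],[2.65,2.7,6.6,29,0]],
])

```text
time_s: 9.2
position: [0.6586, -0.1423, 0.1327]
ee_rot: [0.004, 0.589, 0.808, 0.006]
contact_force: [-0.0, -0.2, -0.2]
grip_width: 0.0006
```

```bash
python3 - <<'E'
from h import *
im,D=shot('scene','s7'); cv2.imwrite('pics/s7c.png',cv2.resize(im[150:230,240:340],(750,600),interpolation=cv2.INTER_CUBIC))
shift([cl(p,25) for p in [-4]+list(range(0,109,6))])
E
```

```text
t 9.25 p [ 0.6588 -0.1423  0.1331] psi 107.8 zaxis [ 0.014  0.006 -1.   ] F [ 0.2  0.2 -0.2] w 0.0002
[0.53, -0.38, 0.2] -4.0
[0.86, -0.55, 0.2] 0.0
[1.38, -0.76, 0.2] 6.0
[1.91, -0.91, 0.19] 12.0
[2.46, -1.0, 0.19] 18.0
[3.01, -1.04, 0.19] 24.0
[3.57, -1.02, 0.19] 30.0
[4.11, -0.95, 0.2] 36.0
[4.65, -0.81, 0.2] 42.0
[5.17, -0.62, 0.2] 48.0
[5.67, -0.38, 0.21] 54.0
[6.14, -0.08, 0.21] 60.0
[6.58, 0.26, 0.22] 66.0
[6.98, 0.64, 0.22] 72.0
[7.34, 1.07, 0.23] 78.0
[7.65, 1.53, 0.24] 84.0
[7.91, 2.02, 0.24] 90.0
[8.11, 2.53, 0.25] 96.0
[8.27, 3.06, 0.26] 102.0
[8.36, 3.61, 0.27] 108.0
```

View pics/s7c.png

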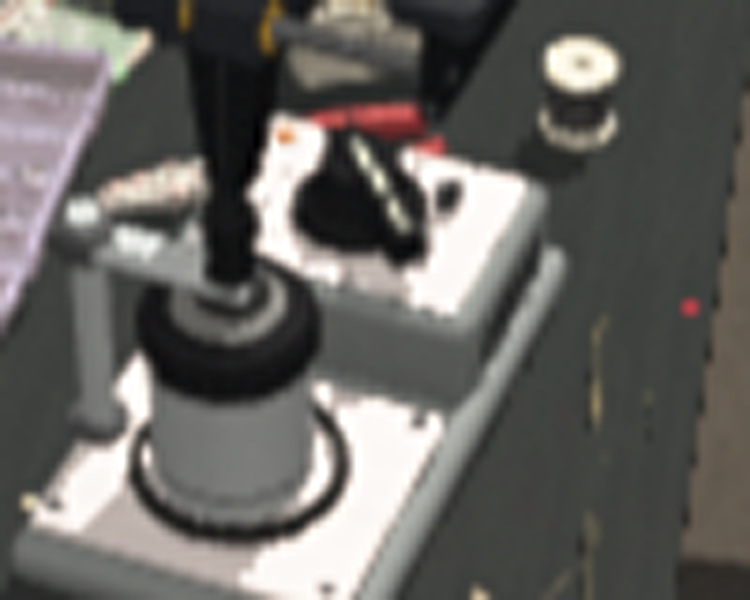

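Request:
servo_tool([
  [[0.5,-0.35,0.2,0,0],[0.86,-0.55,0.2,0,0],[1.38,-0.76,0.2,6,0],[1.91,-0.91,0.2,12,0],[2.46,-1.0,0.2,18,0],[3.0,-1.04,0.2,24,0],[3.57,-1.02,0.2,30,0],[4.11,-0.95,0.2,36,0],[4.65,-0.81,0.2,42,0],[5.17,-0.62,0.2,48,0],[5.67,-0.38,0.2,54,0],[6.14,-0.08,0.2,60,0],[6.58,0.26,0.2,66,0],[6.98,0.64,0.2,72,0],[7.34,1.07,0.2,78,0],[7.65,1.53,0.2,84,0],[7.9,2.0,0.2,90,0],[8.1,2.5,0.2,96,0],[8.27,3.06,0.2,102,0],[8.27,3.06,0.2,102,0]],
])

```text
time_s: 11.75
position: [0.6625, -0.0539, 0.1317]
ee_rot: [-0.002, 0.999, 0.052, 0.007]
contact_force: [-0.4, -0.1, 0.4]
grip_width: 0.0005
```

```bash
python3 - <<'E'
from h import *
im,D=shot('scene','s8'); cv2.imwrite('pics/s8c.png',cv2.resize(im[150:230,230:330],(750,600),interpolation=cv2.INTER_CUBIC))
shift([])
E
```

```text
t 11.8 p [ 0.6625 -0.054   0.1317] psi 5.9 zaxis [ 0.014  0.006 -1.   ] F [ 0.1  0.1 -1. ] w 0.0005
```

View pics/s8c.png

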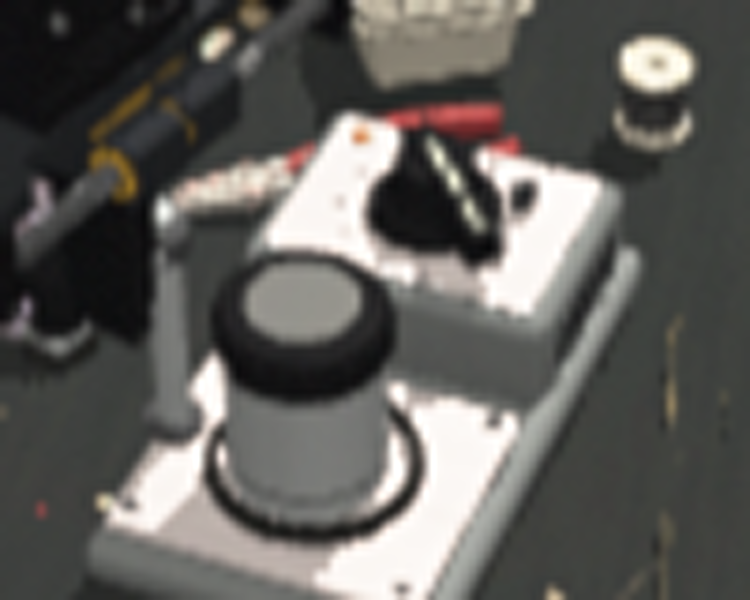

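Request:
servo_tool([
  [[-1,0,0,0,0],[-2,0,0,0,0],[-2,0,-4,0,0],[-2,0,-8,-5,40],[-2,0,-8,-12,80],[-2,0,-8,-12,80]],
])

```text
time_s: 12.55
position: [0.641, -0.0566, 0.2121]
ee_rot: [-0.002, 0.988, 0.155, 0.008]
contact_force: [0.2, -0.5, -0.8]
grip_width: 0.025
```

```bash
python3 - <<'E'
from h import *
im,D=shot('scene','s9'); P=cloud('scene',D); z=P[...,2]
L=np.stack([(P[...,:2]-C)@LX,(P[...,:2]-C)@LY],-1)*1000
m=(np.hypot(L[...,0],L[...,1]-55)<40)&(abs(z-.112)<.0025)
(c,r)=cv2.minEnclosingCircle(P[m][:,:2].astype(np.float32)*1000); print('lid',c,r,np.median(z[m]))
m=(np.hypot(L[...,0]-62,L[...,1]-107)<40)&(z>.145)&(z<.158); print('handle',L[m].mean(0) if m.any() else None,m.sum())
cv2.imwrite('pics/s9c.png',cv2.resize(im[130:230,220:330],(660,600),interpolation=cv2.INTER_CUBIC))
t=np.array(c)/1000
shift([[*t,.2,YAW],[*t,.081,YAW]])
E
```

```text
lid (639.6425170898438, -114.70783233642578) 30.543739318847656 0.11277605637218868
handle [ 61.97759369 106.47954226] 53
t 12.6 p [ 0.6407 -0.0566  0.2111] psi 17.8 zaxis [ 0.014  0.006 -1.   ] F [ 0.3  0.1 -0.2] w 0.0291
[-1.9, 5.5, 1.08] 0.0
[-2.07, 5.52, 12.98] 0.0
```

View pics/s9c.png

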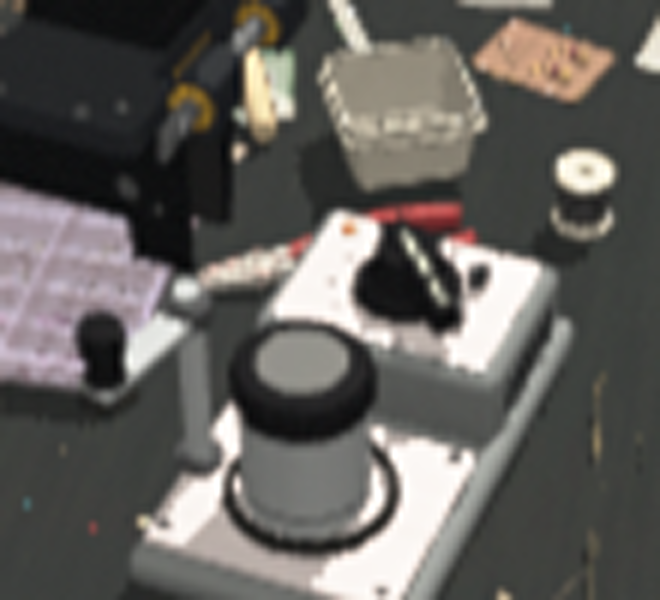

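Request:
servo_tool([
  [[0,0,0,0,85],[0,0,0,0,85],[-1,2.7,0,0,85],[-1.9,5.5,0.5,0,85],[-1.9,5.5,1,0,85],[-1.9,5.5,1,0,85],[-1.9,5.5,1,0,85]],
])

```text
time_s: 13.48
position: [0.6396, -0.1138, 0.2007]
ee_rot: [-0.002, 0.988, 0.155, 0.007]
contact_force: [-0.0, 0.1, -0.3]
grip_width: 0.0806
```

```bash
python3 - <<'E'
from h import *
shift([[.6397,-.1145,.2,YAW],[.6397,-.1145,.081,YAW]])
im,D=shot('scene','s10');cv2.imwrite('pics/s10c.png',cv2.resize(im[110:230,210:330],(600,600),interpolation=cv2.INTER_CUBIC))
E
```

```text
t 13.475 p [ 0.6396 -0.1138  0.2007] psi 17.9 zaxis [ 0.013  0.006 -1.   ] F [-0.   0.1 -0.3] w 0.0806
[-0.01, 0.07, 0.07] 0.1
[-0.19, 0.09, 11.97] 0.1
```

View pics/s10c.png

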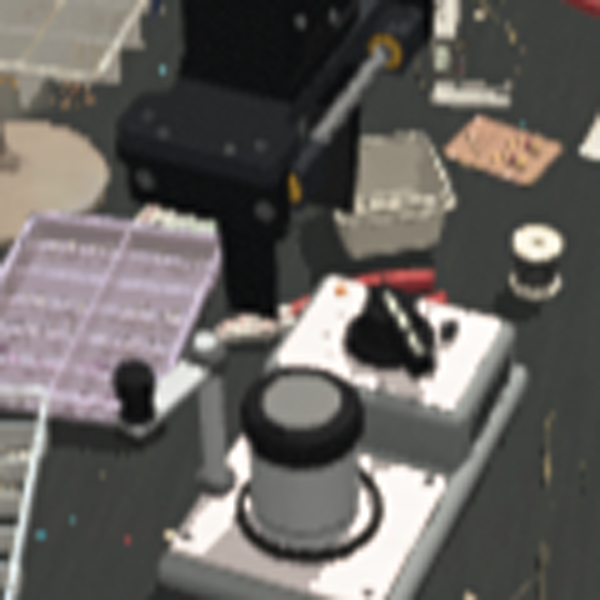

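Request:
servo_tool([
  [[0,0.1,4,0,85],[-0.1,0.1,8,0,85],[-0.2,0.1,11,0,85],[-0.2,0.1,12,0,85],[-0.2,0.1,12,0,85],[-0.2,0.1,12,0,85]],
])

```text
time_s: 14.28
position: [0.6411, -0.1149, 0.0831]
ee_rot: [-0.001, 0.988, 0.156, 0.009]
contact_force: [0.2, -0.3, 0.0]
grip_width: 0.0806
```

```bash
python3 - <<'E'
from h import *
shift([[.6397,-.1145,.081,YAW]])
im,D=shot('scene','s11');cv2.imwrite('pics/s11c.png',cv2.resize(im[110:230,210:330],(600,600),interpolation=cv2.INTER_CUBIC))
E
```

```text
t 14.275 p [ 0.6411 -0.1149  0.0831] psi 17.9 zaxis [ 0.017  0.005 -1.   ] F [ 0.2 -0.3  0. ] w 0.0806
[-0.13, -0.08, 0.2] 0.1
```

View pics/s11c.png

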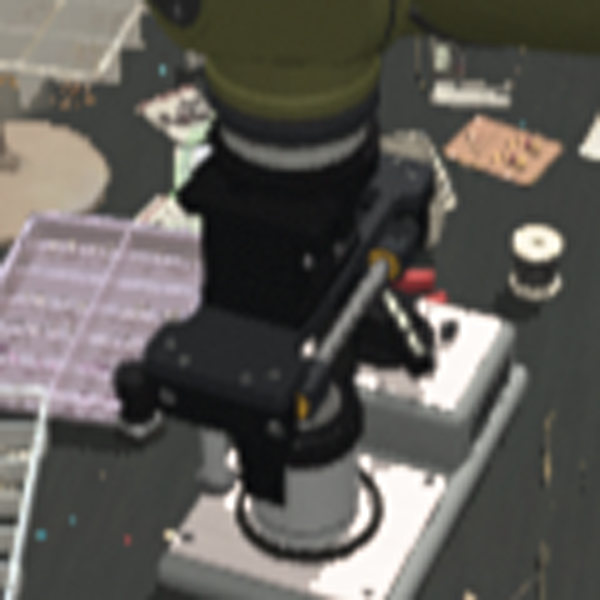

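Request:
servo_tool([
  [[-0.13,-0.08,0.2,0,70],[-0.13,-0.08,0.2,0,60],[-0.13,-0.08,0.2,0,40],[-0.13,-0.08,0.2,0,20],[-0.13,-0.08,0.2,0,20],[-0.13,-0.08,0.2,0,20],[-0.13,-0.08,0.2,0,20]],
], newtons=25)

```text
time_s: 15.2
position: [0.6401, -0.1149, 0.0816]
ee_rot: [-0.001, 0.988, 0.155, 0.009]
contact_force: [0.5, -1.3, 3.1]
grip_width: 0.0585
```

Request:
servo_tool([
  [[0,0,-0.4,0,20],[0,0,-1,0,20],[0,0,-2,0,20],[0,0,-3,0,20],[0,0,-3,0,20]],
])

```text
time_s: 15.82
position: [0.6406, -0.1153, 0.1134]
ee_rot: [-0.0, 0.988, 0.155, 0.011]
contact_force: [0.3, -0.3, -3.0]
grip_width: 0.0582
```

```bash
python3 - <<'E'
from h import *
shift([])
im,D=shot('scene','s12');cv2.imwrite('pics/s12c.png',cv2.resize(im[110:230,210:330],(600,600),interpolation=cv2.INTER_CUBIC))
E
```

```text
t 15.825 p [ 0.6406 -0.1153  0.1134] psi 17.9 zaxis [ 0.021  0.004 -1.   ] F [ 0.3 -0.3 -3. ] w 0.0582
```

View pics/s12c.png

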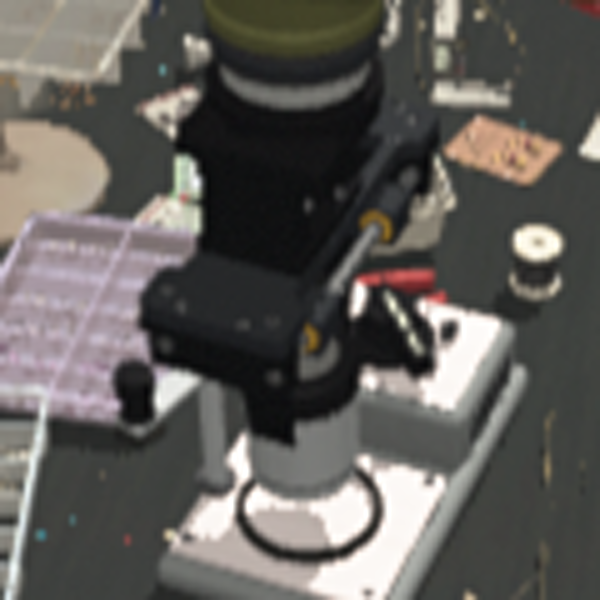

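```bash
python3 - <<'E'
from h import *
shift([[.6405,-.115,.215,YAW],[.627,.106,.215,YAW]])
E
```

```text
t 15.875 p [ 0.64   -0.1152  0.1126] psi 17.9 zaxis [ 0.02   0.004 -1.   ] F [ 0.1  0.1 -3.8] w 0.0577
[0.25, 0.02, -10.24] 0.1
[5.75, -21.42, -10.18] 0.1
```

Request:
servo_tool([
  [[0,0,-3,0,20],[0.2,0,-6,0,20],[0.2,0,-9,0,20],[0.2,0,-10.2,0,20],[0.5,-1.2,-10.2,0,20],[1,-3.5,-10.2,0,20],[1.7,-6,-10.2,0,20],[2.4,-9,-10.2,0,20],[3.2,-12,-10.2,0,20],[4,-15,-10.2,0,20],[4.7,-17.5,-10.2,0,20],[5.3,-19.7,-10.2,0,20],[5.6,-21,-10.2,0,20],[5.75,-21.4,-10.2,0,20],[5.75,-21.4,-10.2,0,20],[5.75,-21.4,-10.2,0,20]],
])

```text
time_s: 17.88
position: [0.6272, 0.105, 0.2152]
ee_rot: [-0.0, 0.988, 0.155, 0.01]
contact_force: [-0.3, 0.5, -3.9]
grip_width: 0.0582
```

```bash
python3 - <<'E'
from h import *
shift([[.627,.106,.07,YAW],[.627,.106,.052,YAW]])
im,D=shot('scene','s13')
E
```

```text
t 17.875 p [0.6272 0.105  0.2152] psi 17.8 zaxis [ 0.02   0.004 -1.   ] F [-0.3  0.5 -3.9] w 0.0582
[-0.27, -0.14, 14.52] 0.0
[-0.31, -0.14, 16.32] 0.0
```

View pics/s13.png

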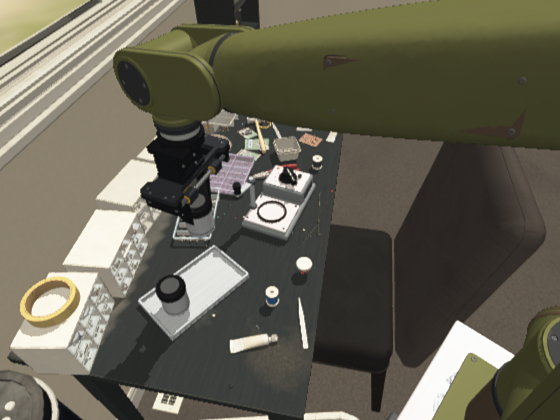

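The canister is held upright at about (200,215), and the spare is unmoved at (172,288). I'll lower it now.

Request:
servo_tool([
  [[0,0,3,0,20],[-0.1,-0.1,7,0,20],[-0.2,-0.1,11,0,20],[-0.25,-0.1,13.5,0,20],[-0.25,-0.1,14.5,0,20],[-0.25,-0.1,14.5,0,20],[-0.25,-0.1,14.5,0,20]],
])

```text
time_s: 18.8
position: [0.6288, 0.1056, 0.0722]
ee_rot: [-0.0, 0.988, 0.155, 0.012]
contact_force: [-0.1, -0.4, -4.4]
grip_width: 0.0584
```

```bash
python3 - <<'E'
from h import *
shift([[.627,.106,.052,YAW]])
im,D=shot('scene','s14');cv2.imwrite('pics/s14c.png',cv2.resize(im[190:350,120:280],(600,600),interpolation=cv2.INTER_CUBIC))
E
```

```text
t 18.8 p [0.6288 0.1056 0.0722] psi 17.8 zaxis [ 0.023  0.004 -1.   ] F [-0.1 -0.4 -4.4] w 0.0584
[-0.2, -0.09, 2.02] 0.0
```

View pics/s14c.png

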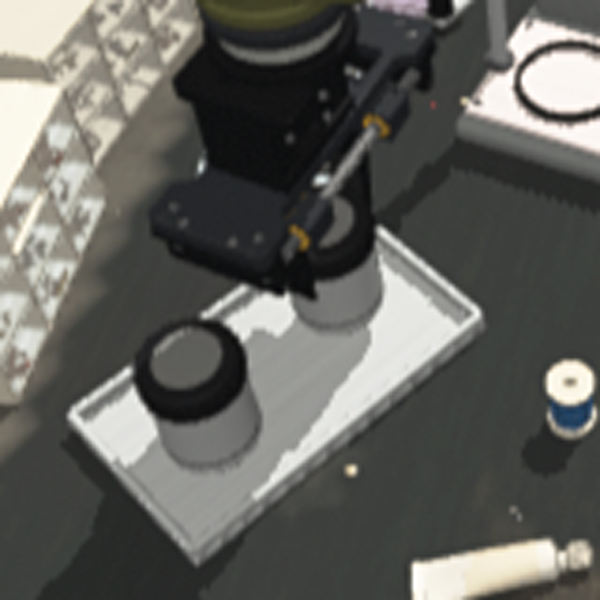

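Request:
servo_tool([
  [[-0.1,-0.1,0.6,0,20],[-0.2,-0.1,1.1,0,20],[-0.2,-0.1,1.4,0,20],[-0.2,-0.1,1.6,0,20],[-0.2,-0.1,1.7,0,20],[-0.2,-0.1,1.8,0,20],[-0.2,-0.1,1.85,0,20],[-0.2,-0.1,1.85,0,20]],
])

```text
time_s: 19.85
position: [0.627, 0.1061, 0.0538]
ee_rot: [-0.0, 0.988, 0.155, 0.012]
contact_force: [0.6, -0.6, -2.6]
grip_width: 0.0585
```

Request:
servo_tool([
  [[0,0,0.05,0,20],[0,0,0.1,0,20],[0,0,0.15,0,20],[0,0,0.15,0,20]],
])

```text
time_s: 20.35
position: [0.627, 0.1061, 0.0522]
ee_rot: [-0.0, 0.988, 0.155, 0.012]
contact_force: [0.8, -0.6, -4.3]
grip_width: 0.0579
```

Request:
servo_tool([
  [[0,0,0.05,0,20],[0,0,0.1,0,20],[0,0,0.1,0,20]],
])

```text
time_s: 20.72
position: [0.6273, 0.1062, 0.0517]
ee_rot: [-0.0, 0.988, 0.155, 0.012]
contact_force: [-1.0, -0.1, -0.9]
grip_width: 0.0584
```

Request:
servo_tool([
  [[0,0,0.03,0,20],[0,0,0.06,0,20],[0,0,0.06,0,20]],
])

```text
time_s: 21.1
position: [0.6276, 0.1063, 0.0516]
ee_rot: [-0.0, 0.988, 0.155, 0.012]
contact_force: [-1.1, -1.1, 1.7]
grip_width: 0.0582
```

```bash
python3 - <<'E'
from h import *
shift([])
im,D=shot('scene','s15');cv2.imwrite('pics/s15c.png',cv2.resize(im[190:350,120:280],(600,600),interpolation=cv2.INTER_CUBIC))
E
```

```text
t 21.1 p [0.6276 0.1063 0.0516] psi 17.8 zaxis [ 0.024  0.004 -1.   ] F [-1.1 -1.1  1.7] w 0.0582
```

View pics/s15c.png

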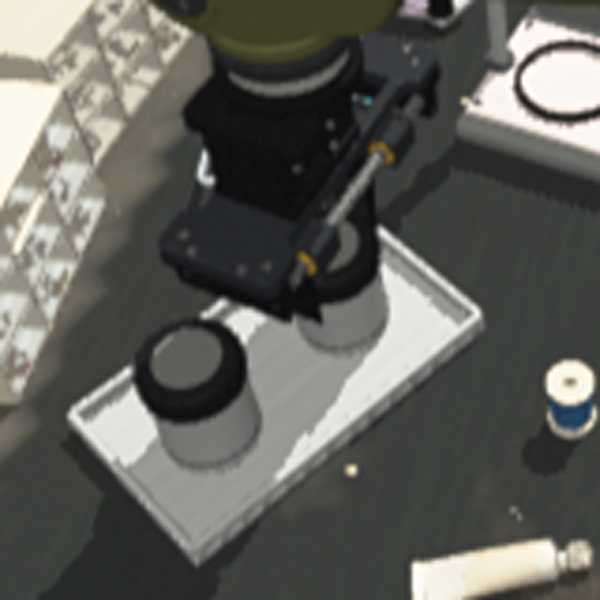

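The canister stands on the tray floor and the load has left the wrist. I'll release it and rise.

Request:
servo_tool([
  [[0,0,0,0,66],[0,0,0,0,72],[0,0,0,0,78],[0,0,0,0,78],[0,0,0,0,78]],
])

```text
time_s: 21.78
position: [0.6276, 0.1063, 0.0516]
ee_rot: [-0.0, 0.988, 0.155, 0.012]
contact_force: [-0.6, 0.0, -0.2]
grip_width: 0.0742
```

Request:
servo_tool([
  [[0,0,-1,0,78],[0,0,-3,0,78],[0.2,0,-7,0,78],[0.3,0,-12,0,78],[0.4,0,-18,0,78],[0.4,0,-20,0,78],[0.4,0,-20,0,78]],
])

```text
time_s: 22.65
position: [0.6276, 0.1067, 0.2548]
ee_rot: [-0.0, 0.988, 0.155, 0.015]
contact_force: [-0.4, -0.1, -0.7]
grip_width: 0.074
```

```bash
python3 - <<'E'
from h import *
shift([])
im,D=shot('scene','s16'); P=cloud('scene',D); z=P[...,2]
for n,c in(('new',(.627,.106)),('spare',(.626,.209))):
    m=(np.hypot(P[...,0]-c[0],P[...,1]-c[1])<.045)&(abs(z-.082)<.0035)
    q=P[m]; A=np.c_[q[:,:2],np.ones(len(q))]; s=np.linalg.lstsq(A,q[:,2],rcond=None)[0]
    print(n,m.sum(),cv2.minEnclosingCircle(q[:,:2].astype(np.float32)*1000),np.median(q[:,2]),'slope',s[:2])
E
```

```text
t 22.65 p [0.6276 0.1067 0.2548] psi 17.8 zaxis [ 0.029  0.005 -1.   ] F [-0.4 -0.1 -0.7] w 0.074
new 441 ((626.4053344726562, 105.1250991821289), 29.65245246887207) 0.08309161574784651 slope [ 0.01801649 -0.00838381]
spare 544 ((625.3427124023438, 208.5525360107422), 30.396862030029297) 0.08294765199630288 slope [ 0.02311778 -0.00909081]
```

View pics/s16.png

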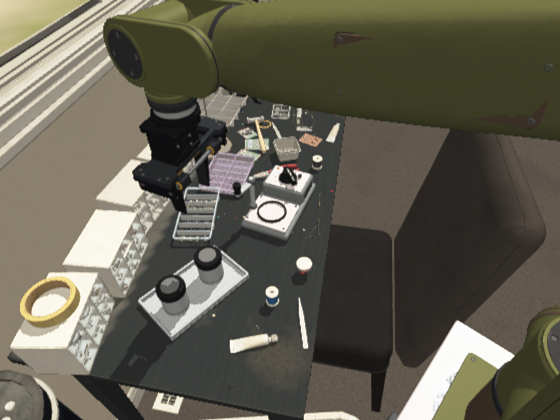

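```bash
python3 - <<'E'
from h import *
a=cv2.imread('pics/s6.png')[160:186,278:300].astype(int);b=cv2.imread('pics/s16.png')[160:186,278:300].astype(int)
print('knob image diff',abs(a-b).mean().round(1))
manip.sign_off(); print(manip.get_obs()['time_s'])
E
```

```text
knob image diff 4.0
the job is handed in; nothing more can be done
the job is handed in; nothing more can be done
```

The job is done in the order asked and handed in. The last time reading before hand-in was 22.65 s, against the 58 s limit.

- **Knob:** I pushed the pointer anticlockwise with the shut fingers until it stalled against the stop at about 13 N. It measured 134.8° against 135° for OFF. That part of the picture was almost unchanged at the end.
- **Clamp arm:** I swung it back to about 1.74 rad; it leaves the lid free from about 0.9.
- **Canister:** I lifted it by its lid and lowered it slowly onto the tray floor. The wrist stopped carrying its weight before I let go.
- **Final view:** The canister's lid centre is at (0.626, 0.105) and the spare's at (0.625, 0.209), about 1 mm from where the spare was first measured. Both lids are at the same height (0.083 m) and show the same slope, so the canister stands upright. I saw no change in the spools or bead pot, but I did not measure them again.
- **Off target:** The first move down beside the knob stopped about 9 mm high, and I corrected it before pushing. The tool's tilt grew to about 1.4° at placing, with no visible effect on the canister.

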